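Scoop a heaped measure of caps and strike it level

TASK

Take the scoop that stands in the ribbed parts bin by its upright wooden handle, push it along the bin under the little heap of three screw caps, and lift it out with all three aboard. Carry it sideways out of the bin, passing under the steel strike bar, so that the bar knocks the cap on top back into the bin and a level measure of two stays in the scoop. Set the scoop upright on the bench close beside the bin, on the bar's side, and let go; do not touch the caps with the gripper.

Things in the scene. Friction and masses are not known exactly. Their poses are not given: they have to be found in the camera images.
- scoop_grip (a point): Centre of the scoop's upright wooden grip, 28 (x) by 22 (y) by 85 mm tall, 95 mm above the scoop's underside; pinch it across y from above. x forward to the mouth, z up. Aluminium, 0.18 kg, stands by itself. Pocket 50 mm wide, 92 long; back plate 34 mm and tine tips 130 mm ahead of this point; tines 4 mm thick, tips 8. Starts flat on the bin's floor in line with it, tips 7-32 mm short of the caps.
- bin: Fixed plywood bin 300 (x) by 120 (y), walls 38 mm high, floor 4. Origin under its centre; x along it to the far back wall (inner face x=145), y left. Scoop slots straddle two floor ribs (y=+-10, tops z=16) with 3.5 mm to spare. Strike bar above the left wall, along x: x 53-163, y 46-54, underside z=86, top 104; near end free, so the handle passes it. Scoop underside at z=48 clears wall by 10, bar by 8.
- cap_far: The lower cap nearer the bin's back wall: black knurled screw cap, a closed upright cylinder 42 mm across and 26 mm high, 20 g. Origin at the centre of its underside. It starts near x = 108, y = 0 mm of the bin, standing on the ribs, so that the tines pass beneath it. Both lower caps lie in the pocket when the tine tips are 1 to 9 mm short of the back wall.
- cap_near: The lower cap nearer the scoop: black knurled screw cap, a closed upright cylinder 42 mm across and 26 mm high, 20 g. Origin at the centre of its underside. It starts near x = 63 mm, y = 0 of the bin.
- cap_top: The excess cap, lying on top across the other two: black knurled screw cap, a closed upright cylinder 42 mm across and 26 mm high, 20 g. Origin at the centre of its underside. It starts near x = 85 mm, y = 0 of the bin.
Mind the look-alikes: they are no part of the job. What is shaped like the cap_near but pink or red is not meant.

How it is judged:
By the outcome, as a careful person would: the job done as asked, in the order asked, and still so for the second after the job is handed in, with the robot touching nothing.
It also fails if it takes over 42 s, if anything falls off the work surface, if the arm or the gripper's body presses on something with over 40 N, if the wrist force passes 120 N, or if a joint passes its speed limit or range.

ROBOT

A 7-joint arm with a two-finger parallel gripper is mounted at the origin on a cart in front of the work surface, level with it; the furniture and walls round the work are solid. World frame = base frame: x ahead of the robot, y to its left, z up, the work surface at z = 0. Lengths are in m, angles in rad, forces in N, time in s.
With the tool pointing down it reaches from about 0.425 to 0.875 m from the base axis. Payload 4.7 kg.
Tool frame: the origin (TCP) lies midway between the tips of the shut fingers; the grasp point (between the pads) lies 19 mm behind it; z points along the fingers, y is the line along which they close (so a half turn about z gives the same grasp; the last joint's range is limited). The gripper opens to 87 mm and grips with 3 to 60 N. Pads are 19 mm wide; open, the fingers measure 117 mm over their backs; the gripper's body (75 mm by 190 mm) begins 51 mm behind the grasp point.
Start: joints at [-1.188, 0.321, -0.07, 1.45, 0.023, 1.371, -0.057], TCP at [0.234, 0.606, 0.223] pointing down, gripper open.
Joint ranges: [-2.86, 2.86], [-0.3, 2.09], [-1.38, 1.24], [0.06, 2.45], [-1.56, 4.7], [0.09, 2.05], [-2.69, 2.69]. Speed limits (rad/s): [2.57, 2.57, 3.14, 3.14, 3.14, 3.14, 3.14].

INTERFACE

Orientations are given as a unit quaternion [w, x, y, z].
In Python, from station import arm gives the robot as it stands.
- The arm moves only by the tool send_rows, never from a script. Its argument "deltas" is a list of rows, each a list of 5 numbers: the closure in counts, from 0 (fully open) to 255 (shut), then the shift along the tool's x, y, z each as a share of 0.25 m, from -1 to 1, then the turn about the tool's z as a share of 90 degrees, from -1 to 1. A call has 1 to 10 rows; each row shifts and turns the commanded pose from where the row before left it, along the tool's axes as they then stand; what a row does not reach is not made up. A row lasts 1/10 s, in which the tool goes at most 50 mm and 8.59 degrees, less where a joint would pass 70% of its speed; a pose out of reach is approached as far as the arm can. A call with a number of a shift or a turn outside -1 to 1 is refused whole. A call with a gripper value outside its range is refused whole. The fingers move at their own pace and stop on an object; "squeeze" is the grip in N (left out, the last holds). Time passes only in rows, so rows that do not move let the fingers close. It gives the time, the measured TCP pose, the force, the opening and the grip force at its end, in the units of the state.
- arm.sense(): the state, without advancing time (a new reading comes with each control period).
- arm.capture(name): name is "scene" or "top" or "wrist"; returns a dict with "image" (400x640x3 uint8, red, green, blue), "fx", "fy", "cx", "cy" (pixels), "D" ([k1, k2, p1, p2, k3] as OpenCV has them; the pictures are not rectified), "R" (3x3) and "t" (3): a world point X has camera coordinates R X + t; the wrist camera has in their place "mount" (4x4, takes a point from camera to tool coordinates, whose origin is the TCP and whose axes are the flange's). Camera axes: x right, y down, z forward; pixel columns grow to the right and rows downward; lengths in m; the calibration is good to about 2 mm. A picture is of the moment at which its call begins: read the wrist's pose just before it. There is no depth.
- arm.sign_off(): hands the job in; it is judged then, once.
The state is a dict: "clock": time; "q": joint angles; "qvel": joint speeds; "tau": joint torques, N m; "tool_pos": TCP position; "orientation": TCP orientation; "force": force on the tool from outside, world axes, zero at the start; "wrist_torque": the same for the moment, N m; "opening": finger opening in m; "gripper_force": force on a finger pad.
Only numpy, scipy, OpenCV 4.12 (cv2) and the standard library are available. Lean on these libraries where they do the work, as an engineer would, in place of code of your own. Each camera call takes 0.05 s, during which the arm holds its last target. There are 200 camera calls.

## Working session

There is one attempt and no reset: what is moved stays moved. The work goes in short steps, Python scripts to look and compute and a tool call to move; the robot and the scene stay as the last step left them, time stands still between calls to the robot, and variables do not carry over. Pictures are saved under pics/ and viewed, at most 10 in all, crops included, and the job is handed in when it is done.

Besides the shell and the picture viewer there is one more tool, called after "Call:" as name([rows], argument=value, ...), one row to a line, values as JSON. send_rows: Moves the arm, as the interface text tells. Its arguments: {"type":"object","properties":{"deltas":{"type":"array"},"squeeze":{"type":"number"}},"required":["deltas"]}

```bash
mkdir -p pics
python3 - <<'E'
from station import arm
import cv2,json,numpy as np
s=arm.sense(); print({k:np.round(v,3).tolist() for k,v in s.items()})
ims=[]
for n in("scene","top"):
    c=arm.capture(n); im=c.pop("image"); cv2.imwrite(f"pics/{n}0.png",im[...,::-1])
    print(n,{k:np.round(v,4).tolist() for k,v in c.items()})
    json.dump({k:np.asarray(v).tolist() for k,v in c.items()},open(f"{n}.json","w"))
E
```

```text
{'clock': 0.0, 'q': [-1.188, 0.322, -0.07, 1.452, 0.023, 1.371, -0.057], 'qvel': [0.0, -0.001, -0.001, 0.001, 0.0, -0.0, 0.002], 'tau': [0.0, -49.129, -0.404, -31.253, -0.064, 0.044, 0.0], 'tool_pos': [0.234, 0.606, 0.221], 'orientation': [-0.0, 0.183, 0.983, -0.001], 'force': [0.418, -0.519, 0.489], 'wrist_torque': [0.013, -0.018, -0.039], 'gripper_force': 0.0, 'opening': 0.087}
scene {'fx': 401.4304, 'fy': 401.4304, 'cx': 323.9129, 'cy': 197.6664, 'D': [-0.0432, 0.0, 0.0, 0.0, 0.0], 'R': [[0.6759, -0.7368, -0.0157], [-0.4724, -0.4169, -0.7765], [0.5656, 0.5323, -0.6299]], 't': [-0.4636, 0.3393, 0.5785]}
top {'fx': 503.3875, 'fy': 503.3875, 'cx': 322.8355, 'cy': 198.8314, 'D': [-0.1082, 0.0, 0.0, 0.0, 0.0], 'R': [[0.0102, -0.9997, 0.0233], [-0.9931, -0.0128, -0.1165], [0.1168, -0.022, -0.9929]], 't': [-0.0956, 0.6263, 0.9178]}
```

View pics/scene0.png

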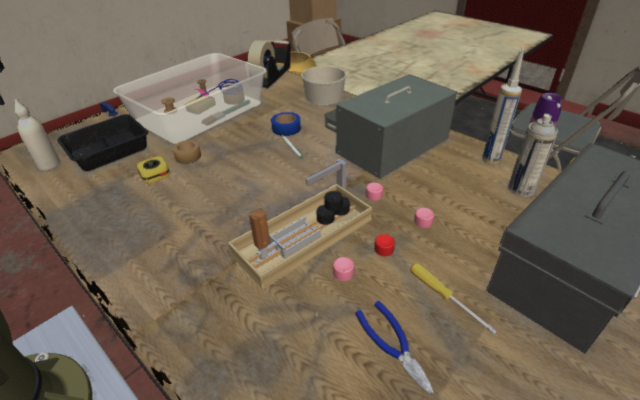

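View pics/top0.png

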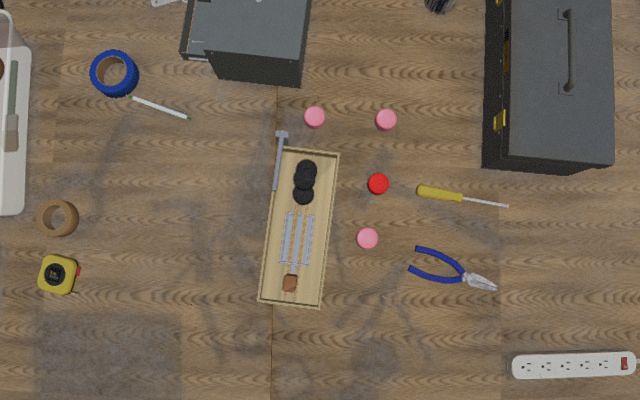

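The views show the bin in the top image with corners near (286,148), (340,152), (320,308), (258,301), the handle at (289,283), the caps near (304,180) and the bar on the left at about (278,165). Next I'll measure these.

```bash
cat > h.py <<'E'
import cv2,json,numpy as np
class Cam:
    def __init__(s,n,d=None):
        d=d or json.load(open(n+".json")); s.R=np.array(d["R"]);s.t=np.array(d["t"]);s.D=np.array(d["D"])
        s.K=np.array([[d["fx"],0,d["cx"]],[0,d["fy"],d["cy"]],[0,0,1]])
    def plane(s,uv,z):
        n=cv2.undistortPoints(np.float64(uv).reshape(-1,1,2),s.K,s.D)[:,0]
        d=np.c_[n,np.ones(len(n))]@s.R; o=-s.R.T@s.t
        return o+d*((z-o[2])/d[:,2])[:,None]
    def proj(s,X): return cv2.projectPoints(np.float64(X).reshape(-1,1,3),cv2.Rodrigues(s.R)[0],s.t,s.K,s.D)[0][:,0]
E
python3 - <<'E'
from h import *
im=cv2.imread("pics/top0.png"); hsv=cv2.cvtColor(im,cv2.COLOR_BGR2HSV)
for p in [(289,283),(275,250),(330,240),(304,185),(290,240),(262,250),(250,250),(278,165)]: print(p,hsv[p[1],p[0]])
c=im[120:320,240:360]; cv2.imwrite("pics/crop.png",cv2.resize(c,None,fx=3,fy=3,interpolation=cv2.INTER_CUBIC))
s=cv2.imread("pics/scene0.png")[145:285,220:380]; cv2.imwrite("pics/crops.png",cv2.resize(s,None,fx=4,fy=4,interpolation=cv2.INTER_CUBIC))
E
```

```text
(289, 283) [ 13 145 132]
(275, 250) [ 21  81 174]
(330, 240) [ 16  75 123]
(304, 185) [60  6 41]
(290, 240) [ 20  70 161]
(262, 250) [ 15  69 119]
(250, 250) [ 17  70 131]
(278, 165) [116  24 147]
```

View pics/crop.png

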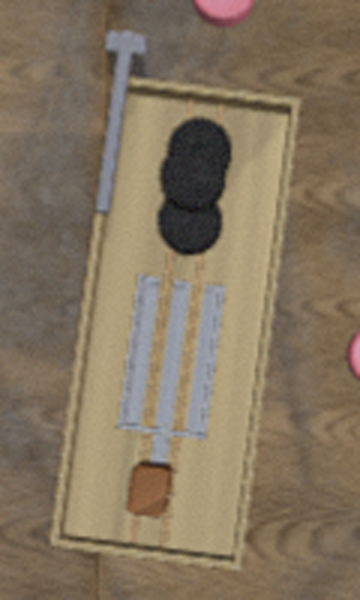

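View pics/crops.png

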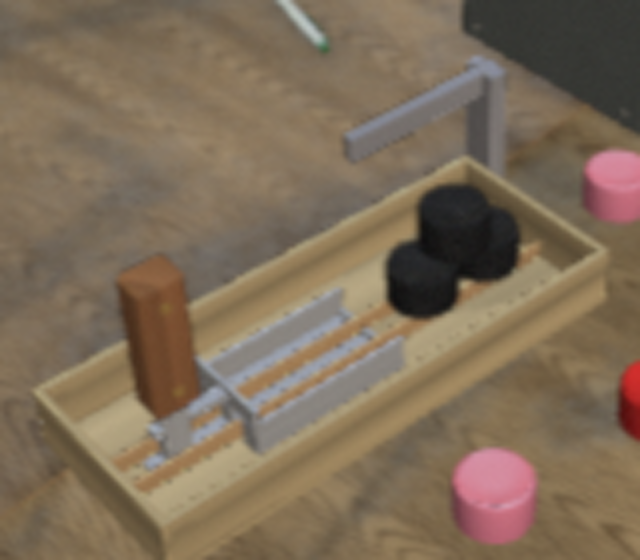

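```bash
cat >> h.py <<'E'
def fit(A,B): # 2D rigid A->B
    a,b=A.mean(0),B.mean(0); H=(A-a).T@(B-b); th=np.arctan2(H[0,1]-H[1,0],H[0,0]+H[1,1])
    R=np.array([[np.cos(th),-np.sin(th)],[np.sin(th),np.cos(th)]]); return th,R,b-R@a
E
python3 - <<'E'
from h import *
T=Cam("top");S=Cam("scene")
print("cams",-T.R.T@T.t,-S.R.T@S.t)
up=lambda P,f,o:(np.array(P,float)+.5)/f-.5+np.array(o)
top=lambda P:up(P,3,(240,120)); sc=lambda P:up(P,4,(220,145))
W=T.plane(top([(127,80),(299,99),(240,567),(52,542)]),.038)[:,:2]
M=np.array([(150,60),(150,-60),(-150,-60),(-150,60)])/1e3
th,R,o=fit(M,W); print("top: yaw",np.degrees(th),"o",o,"\nres mm",1e3*(W-(M@R.T+o)).round(4).tolist())
Ws=S.plane(sc([(464,158),(607,250),(163,535),(37,393)]),.038)[:,:2]
th2,R2,o2=fit(M,Ws); print("scene: yaw",np.degrees(th2),"o",o2,"\nres mm",1e3*(Ws-(M@R2.T+o2)).round(4).tolist())
inb=lambda X:1e3*((X[:,:2]-o)@R)
inb2=lambda X:1e3*((X[:,:2]-o2)@R2)
print("handle top corners scene",inb2(S.plane(sc([(120,280),(158,258),(187,270),(150,296)]),.1415)).round(1).tolist())
im=cv2.imread("pics/top0.png");hsv=cv2.cvtColor(im,cv2.COLOR_BGR2HSV).astype(int)
m=((hsv[...,0]<16)&(hsv[...,1]>115)).astype(np.uint8);m[:265]=0;m[300:]=0;m[:,:275]=0;m[:,305:]=0
c=max(cv2.findContours(m,0,1)[0],key=cv2.contourArea); print("handle box",cv2.boundingRect(c),cv2.boxPoints(cv2.minAreaRect(c)).round(1).tolist())
print("handle @top z",inb(T.plane(cv2.boxPoints(cv2.minAreaRect(c)),.1415)).round(1).tolist())
print("bar under near/far corners top",inb(T.plane(top([(97,210),(108,212),(116,50),(130,52)]),.104)).round(1).tolist())
m=(hsv[...,2]<60).astype(np.uint8);m[:155]=0;m[208:]=0;m[:,:290]=0;m[:,322:]=0
ys,xs=np.nonzero(m);print("caps px",xs.min(),xs.max(),ys.min(),ys.max())
print("top cap centre",inb(T.plane(top([(192,178)]),.068)).round(1),"near",inb(T.plane(top([(190,223)]),.042)).round(1),"far",inb(T.plane(top([(200,149)]),.042)).round(1))
print("back plate, tips (walls top z~.03)",inb(T.plane(top([(118,428),(206,436),(142,278),(224,286)]),.03)).round(1).tolist())
print("back plate scene",inb2(S.plane(sc([(200,360),(258,412),(335,293),(402,340)]),.03)).round(1).tolist())
print("predicted handle top centre px, grip -79", T.proj(np.r_[R@[-.079,0]+o,.1415]),S.proj(np.r_[R@[-.079,0]+o,.1415]))
E
```

```text
cams [ 0.51573222 -0.06736152  0.98646743] [ 0.14648108 -0.50807407  0.62056679]Traceback (most recent call last):
  File "<stdin>", line 8, in <module>
TypeError: can't multiply sequence by non-int of type 'float'
```

Run:
```python
from h import *
T=Cam("top");S=Cam("scene")
up=lambda P,f,o:(np.array(P,float)+.5)/f-.5+np.array(o)
top=lambda P:up(P,3,(240,120)); sc=lambda P:up(P,4,(220,145))
M=np.array([(150,60),(150,-60),(-150,-60),(-150,60)])/1e3
W=T.plane(top([(127,80),(299,99),(240,567),(52,542)]),.038)[:,:2]
th,R,o=fit(M,W); print("top: yaw",np.degrees(th),"o",o,"\nres mm",((W-(M@R.T+o))*1e3).round(1).tolist())
Ws=S.plane(sc([(464,158),(607,250),(163,535),(37,393)]),.038)[:,:2]
th2,R2,o2=fit(M,Ws); print("scene: yaw",np.degrees(th2),"o",o2,"\nres mm",((Ws-(M@R2.T+o2))*1e3).round(1).tolist())
inb=lambda X:((X[:,:2]-o)@R*1e3).round(1).tolist()
inb2=lambda X:((X[:,:2]-o2)@R2*1e3).round(1).tolist()
print("handle top corners scene",inb2(S.plane(sc([(120,280),(158,258),(187,270),(150,296)]),.1415)))
im=cv2.imread("pics/top0.png");hsv=cv2.cvtColor(im,cv2.COLOR_BGR2HSV).astype(int)
m=((hsv[...,0]<16)&(hsv[...,1]>115)).astype(np.uint8);m[:265]=0;m[300:]=0;m[:,:275]=0;m[:,305:]=0
c=max(cv2.findContours(m,0,1)[0],key=cv2.contourArea)
print("handle top view @top z",inb(T.plane(cv2.boxPoints(cv2.minAreaRect(c)),.1415)))
print("bar top",inb(T.plane(top([(97,210),(108,212),(116,50),(130,52)]),.104)))
print("top cap",inb(T.plane(top([(192,178)]),.068)),"near",inb(T.plane(top([(190,223)]),.042)),"far",inb(T.plane(top([(200,149)]),.042)))
print("backplate/tips top",inb(T.plane(top([(118,428),(206,436),(142,278),(224,286)]),.03)))
print("backplate/tips scene",inb2(S.plane(sc([(200,360),(258,412),(335,293),(402,340)]),.03)))
np.savez("bin.npz",o=o,th=th,o2=o2,th2=th2)
```

```text
top: yaw -7.189329914012435 o [ 0.57551567 -0.04512403] 
res mm [[-4.0, -4.5], [0.2, 4.2], [2.4, 1.3], [1.5, -1.0]]
scene: yaw -6.15353327205553 o [ 0.57278309 -0.04431868] 
res mm [[-2.1, -1.2], [-0.4, 2.1], [-0.9, -0.2], [3.4, -0.7]]
handle top corners scene [[-121.4, -4.0], [-99.9, -2.9], [-94.8, -18.8], [-117.4, -22.2]]
handle top view @top z [[-115.8, 11.4], [-87.6, 10.7], [-88.2, -10.6], [-116.4, -9.9]]
bar top [[52.6, 55.2], [52.4, 48.7], [149.6, 58.3], [149.6, 49.9]]
top cap [[84.8, 3.8]] near [[60.2, 2.0]] far [[107.9, 2.3]]
backplate/tips top [[-73.2, 29.1], [-70.6, -26.4], [22.6, 27.7], [24.7, -24.6]]
backplate/tips scene [[-66.4, 30.6], [-66.4, -20.2], [19.6, 23.7], [22.4, -29.4]]
```

Call:
send_rows([
  [0,0,0,0,-0.078],
  [0,0,0,0,-0.078],
  [0,-0.085,-0.161,0.0,0],
  [0,-0.085,-0.161,0.0,0],
  [0,-0.085,-0.161,0.0,0],
  [0,-0.085,-0.161,0.0,0],
  [0,-0.085,-0.161,0.0,0],
  [0,-0.085,-0.161,0.0,0],
  [0,-0.085,-0.161,0.0,0],
  [0,-0.085,-0.161,0.0,0],
])

```text
clock: 1.1
tool_pos: [0.3635, 0.2638, 0.2223]
orientation: [-0.0, 0.062, 0.998, 0.0]
force: [0.6, -0.8, 0.3]
opening: 0.087
gripper_force: 0.0
```

Call:
send_rows([
  [0,-0.085,-0.161,0.0,0],
  [0,-0.085,-0.161,0.0,0],
  [0,-0.085,-0.161,0.0,0],
  [0,-0.085,-0.161,0.0,0],
  [0,-0.085,-0.161,0.0,0],
  [0,-0.085,-0.161,0.0,0],
  [0,-0.085,-0.161,0.0,0],
  [0,0,0,0,0],
  [0,0,0,0,0],
])

```text
clock: 2.0
tool_pos: [0.4759, -0.0329, 0.2222]
orientation: [-0.0, 0.063, 0.998, 0.0]
force: [0.6, 1.3, -0.7]
opening: 0.087
gripper_force: 0.0
```

```bash
cat >> h.py <<'E'
from scipy.spatial.transform import Rotation as Rn
def toolR(s): w,x,y,z=s["orientation"]; return Rn.from_quat([x,y,z,w]).as_matrix()
def shot(name):
    from station import arm
    s=arm.sense(); c=arm.capture("wrist"); im=c.pop("image")[...,::-1].copy(); cv2.imwrite(f"pics/{name}.png",im)
    M=np.array(c["mount"]); Rt=toolR(s); Rwc=Rt@M[:3,:3]; p=Rt@M[:3,3]+s["tool_pos"]
    d={k:np.asarray(v).tolist() for k,v in c.items() if k!="mount"}; d["R"]=Rwc.T.tolist(); d["t"]=(-Rwc.T@p).tolist()
    json.dump(d,open(name+".json","w")); return s,M
E
python3 - <<'E'
from h import *
s,M=shot("w1"); print({k:np.round(s[k],4).tolist() for k in("clock","tool_pos","orientation","q")}); print(M.round(3)); print(toolR(s).round(4))
E
```

```text
{'clock': 2.0, 'tool_pos': [0.4759, -0.0329, 0.2222], 'orientation': [-0.0005, 0.0632, 0.998, 0.0001], 'q': [-0.5515, -0.0746, 0.5433, 1.8804, 0.0394, 1.3262, 1.4254]}
[[-0.001 -0.959 -0.285  0.079]
 [ 1.    -0.001 -0.001  0.001]
 [ 0.    -0.285  0.959 -0.162]
 [ 0.     0.     0.     1.   ]]
[[-9.920e-01  1.261e-01 -9.000e-04]
 [ 1.261e-01  9.920e-01  3.000e-04]
 [ 9.000e-04  2.000e-04 -1.000e+00]]
```

View pics/w1.png

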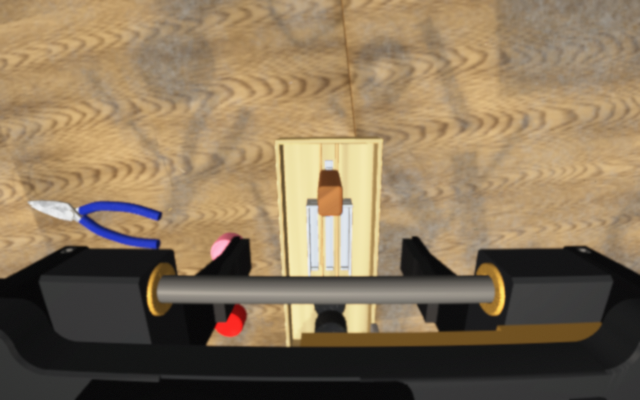

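The wrist view shows the bin with its near corners at about (275,140) and (382,140). The handle top is at roughly (318–343, 187–215), and the tine pocket lies below it.

Run:
```python
from h import *
C=Cam("w1"); im=cv2.imread("pics/w1.png"); b=np.load("bin.npz")
cv2.imwrite("pics/w1c.png",cv2.resize(im[130:280,260:400],None,fx=4,fy=4,interpolation=cv2.INTER_CUBIC))
hsv=cv2.cvtColor(im,cv2.COLOR_BGR2HSV).astype(int); 
# bin outer edges per row by brightness/colour
m=((hsv[...,0]>=20)&(hsv[...,0]<32)&(hsv[...,2]>150)&(hsv[...,1]>50)).astype(np.uint8)
L=[];R=[]
for r in range(150,240,5):
    x=np.nonzero(m[r,255:405])[0]+255; L.append((x.min(),r));R.append((x.max()+0,r))
for n,P in(("right",L),("left",R)):
    X=C.plane(P,.038)[:,:2]; vx,vy,x0,y0=cv2.fitLine(np.float32(X),cv2.DIST_HUBER,0,1e-4,1e-4).ravel(); s=np.sign(vx)
    print(n,"yaw",np.degrees(np.arctan2(vy*s,vx*s)).round(2),"y at x=.5:",(y0+(.5-x0)*vy/vx).round(4),P[0],P[-1])
X=C.plane([(275,140),(382,140)],.038); print("near corners",X.round(4).tolist(),"len",np.linalg.norm(X[0]-X[1]))
H=C.plane([(318,187),(341,187),(343,214),(319,214)],.1415); print("handle top",H.round(4).tolist(),H.mean(0))
h=((hsv[...,0]<16)&(hsv[...,1]>130)).astype(np.uint8); h[:165]=0;h[222:]=0;h[:,:310]=0;h[:,350:]=0
for r in range(168,220,3):
    x=np.nonzero(h[r])[0]; print(r,x.min() if len(x) else 0,x.max() if len(x) else 0,hsv[r,330,2],end="; ")
```

```text
right yaw -6.79 y at x=.5: -0.0911 (np.int64(275), 150) (np.int64(279), 235)
left yaw -6.94 y at x=.5: 0.0282 (np.int64(382), 150) (np.int64(378), 235)
near corners [[0.4193, -0.0809, 0.038], [0.4343, 0.0364, 0.038]] len 0.11829842629330367
handle top [[0.4541, -0.0352, 0.1415], [0.4564, -0.0168, 0.1415], [0.4794, -0.0178, 0.1415], [0.4769, -0.0375, 0.1415]] [ 0.46671641 -0.02683385  0.1415    ]
168 0 0 192; 171 321 336 97; 174 320 337 91; 177 320 338 91; 180 319 339 92; 183 319 340 92; 186 319 340 143; 189 319 341 180; 192 318 341 199; 195 318 341 210; 198 318 342 208; 201 318 341 203; 204 318 341 198; 207 319 341 197; 210 319 341 195; 213 319 340 194; 216 0 0 213; 219 0 0 232;
```

View pics/w1c.png

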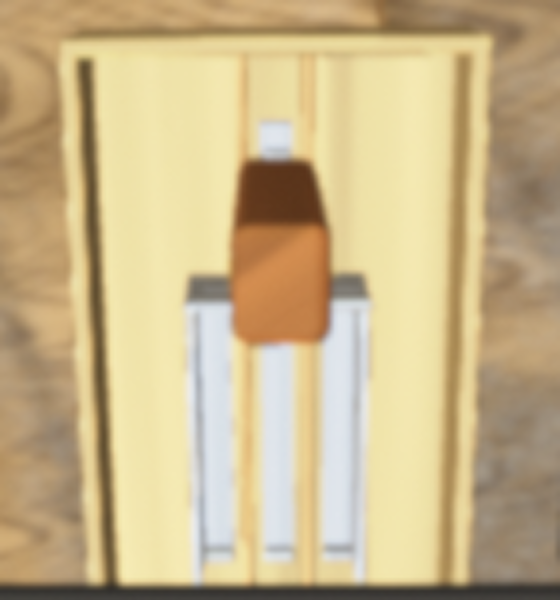

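Run:
```python
from h import *
T,S,C=Cam("top"),Cam("scene"),Cam("w1")
im=cv2.imread("pics/top0.png");hsv=cv2.cvtColor(im,cv2.COLOR_BGR2HSV).astype(int)
m=((hsv[...,0]<16)&(hsv[...,1]>115)).astype(np.uint8);m[:265]=0;m[300:]=0;m[:,:275]=0;m[:,305:]=0
c=max(cv2.findContours(m,0,1)[0],key=cv2.contourArea); ct=np.array(cv2.minAreaRect(c)[0]); print("top px",cv2.minAreaRect(c),[hsv[r,289,2] for r in range(270,296,2)])
P={"top":(T,ct),"scene":(S,np.array([258,213.6])),"w":(C,np.array([330,201]))}
for n in("top","scene","w"):
  print(n,[np.r_[P[n][0].plane([P[n][1]],z)[0,:2]].round(4).tolist() for z in(.1,.115,.13,.1415)])
# other heights check: back-plate/tines tips in the wrist, z=.008
print("tips",C.plane([(260+.25*x,130+.25*y) for x,y in((218,560),(278,560),(338,560))],.008).round(4).tolist())
print("backplate top z .03",C.plane([(260+.25*187,130+.25*300),(260+.25*370,130+.25*300)],.03).round(4).tolist())
```

```text
top px ((289.4053649902344, 282.56756591796875), (12.823122024536133, 17.09749412536621), 9.462321281433105) [np.int64(157), np.int64(161), np.int64(63), np.int64(132), np.int64(133), np.int64(130), np.int64(135), np.int64(143), np.int64(145), np.int64(134), np.int64(123), np.int64(153), np.int64(165)]
top [[0.4723, -0.0302], [0.473, -0.0309], [0.4738, -0.0315], [0.4743, -0.032]]
scene [[0.4911, -0.0043], [0.4812, -0.0189], [0.4712, -0.0334], [0.4636, -0.0445]]
w [[0.4789, -0.028], [0.4746, -0.0276], [0.4703, -0.0273], [0.467, -0.0271]]
tips [[0.5994, -0.0628, 0.008], [0.602, -0.0426, 0.008], [0.6046, -0.0223, 0.008]]
backplate top z .03 [[0.5003, -0.0577, 0.03], [0.5073, -0.0033, 0.03]]
```

Call:
send_rows([
  [0,0.011,0.012,0.0,-0.003],
  [0,0,0,0.14,0],
  [0,0,0,0.14,0],
  [0,0,0,0.14,0],
  [0,0,0,0.14,0],
  [60,0,0,0,0],
], squeeze=30)

```text
clock: 2.65
tool_pos: [0.4694, -0.0272, 0.0785]
orientation: [-0.005, 0.058, 0.998, -0.001]
force: [-0.9, -0.3, -0.1]
opening: 0.0838
gripper_force: 0.0
```

Call:
send_rows([
  [255,0,0,0,0],
  [255,0,0,0,0],
  [255,0,0,0,0],
  [255,0,0,0,0],
  [255,0,0,0,0],
  [255,0,0,0,0],
  [255,0,0,0,0],
])

```text
clock: 3.35
tool_pos: [0.4739, -0.0289, 0.0827]
orientation: [0.0, 0.06, 0.998, 0.0]
force: [-0.2, 0.3, -0.5]
opening: 0.0308
gripper_force: 0.0
```

Call:
send_rows([
  [255,0,0,0,0],
  [255,0,0,0,0],
  [255,0,0,0,0],
  [255,0,0,0,0],
])

```text
clock: 3.75
tool_pos: [0.4737, -0.0289, 0.0825]
orientation: [-0.0, 0.06, 0.998, 0.0]
force: [-0.4, -0.7, 0.5]
opening: 0.022
gripper_force: 30.0
```

Run:
```python
from h import *
s,M=shot("w2"); print({k:np.round(s[k],4).tolist() for k in("clock","tool_pos","orientation","q","force","opening","gripper_force","wrist_torque")}); print(toolR(s).round(4))
```

```text
{'clock': 3.75, 'tool_pos': [0.4737, -0.0289, 0.0825], 'orientation': [-0.0001, 0.0595, 0.9982, 0.0], 'q': [-0.538, 0.0683, 0.5646, 2.057, -0.0427, 1.0274, 1.4994], 'force': [-0.4302, -0.7086, 0.5251], 'opening': 0.022, 'gripper_force': 29.9959, 'wrist_torque': [0.0176, 0.1018, -0.0643]}
[[-9.929e-01  1.188e-01 -1.000e-04]
 [ 1.188e-01  9.929e-01  0.000e+00]
 [ 1.000e-04 -0.000e+00 -1.000e+00]]
```

View pics/w2.png

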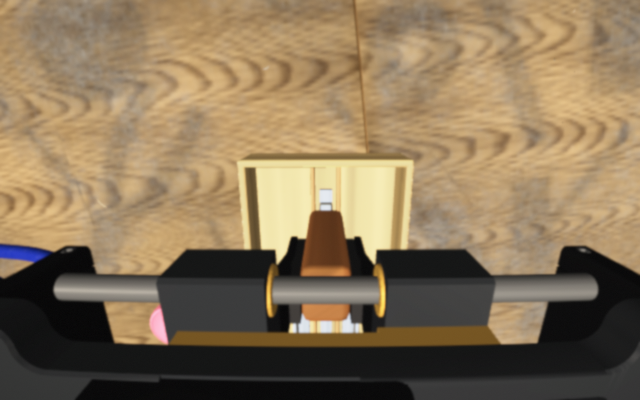

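Call:
send_rows([
  [255,0,0,0,0],
  [255,-0.02,0,0,0],
  [255,-0.04,0,0,0],
  [255,-0.04,0,0,0],
  [255,-0.04,0,0,0],
  [255,-0.04,0,0,0],
  [255,-0.04,0,0,0],
  [255,-0.04,0,0,0],
  [255,-0.04,0,0,0],
  [255,0,0,0,0],
], squeeze=55)

```text
clock: 4.8
tool_pos: [0.5507, -0.0382, 0.0826]
orientation: [0.002, 0.06, 0.998, -0.0]
force: [2.1, -0.3, -0.1]
opening: 0.0218
gripper_force: 55.0
```

Call:
send_rows([
  [255,-0.04,0,0,0],
  [255,-0.04,0,0,0],
  [255,-0.04,0,0,0],
  [255,0,0,0,0],
  [255,0,0,0,0],
])

```text
clock: 5.3
tool_pos: [0.5794, -0.0416, 0.0826]
orientation: [0.001, 0.06, 0.998, -0.0]
force: [0.4, 0.0, 1.3]
opening: 0.0214
gripper_force: 55.0
```

Run:
```python
from h import *
from station import arm
a=cv2.cvtColor(arm.capture("top")["image"],cv2.COLOR_RGB2BGR); b=cv2.cvtColor(arm.capture("scene")["image"],cv2.COLOR_RGB2BGR)
cv2.imwrite("pics/p1.png",np.hstack([cv2.resize(a[120:320,230:360],(390,600),interpolation=2),cv2.resize(b[110:285,260:380],(410,600),interpolation=2)]))
```

```text
(no output)
```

View pics/p1.png

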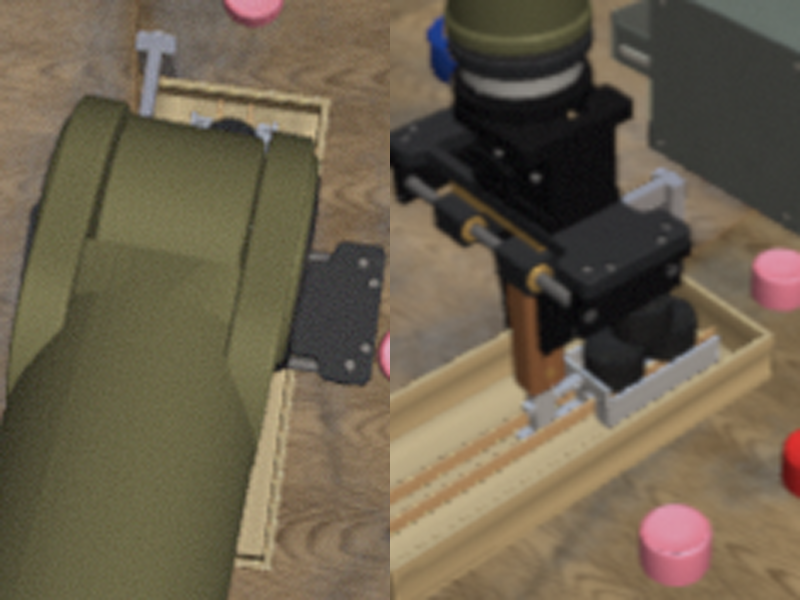

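The heap sits intact over the tines, with the scoop's front wall ends at about crop (200,118) and (270,128) in the top view. They are near the back wall, so I'll creep to contact and back off.

Call:
send_rows([
  [255,-0.012,0,0,0],
  [255,-0.012,0,0,0],
  [255,0,0,0,0],
])

```text
clock: 5.7
tool_pos: [0.5837, -0.0419, 0.0826]
orientation: [-0.0, 0.059, 0.998, 0.0]
force: [-2.9, 0.8, 3.7]
opening: 0.022
gripper_force: 55.0
```

Call:
send_rows([
  [255,-0.006,0,0,0],
  [255,0,0,0,0],
])

```text
clock: 5.9
tool_pos: [0.5849, -0.0421, 0.0826]
orientation: [-0.001, 0.059, 0.998, 0.0]
force: [-4.8, 1.0, 4.5]
opening: 0.0217
gripper_force: 55.0
```

Call:
send_rows([
  [255,-0.006,0,0,0],
  [255,0,0,0,0],
])

```text
clock: 6.1
tool_pos: [0.5865, -0.0422, 0.0826]
orientation: [-0.0, 0.059, 0.998, 0.0]
force: [-3.7, 1.5, 4.7]
opening: 0.0217
gripper_force: 55.0
```

Call:
send_rows([
  [255,-0.006,0,0,0],
  [255,0,0,0,0],
])

```text
clock: 6.3
tool_pos: [0.5881, -0.0424, 0.0826]
orientation: [-0.0, 0.059, 0.998, 0.0]
force: [-4.5, 0.5, 5.1]
opening: 0.0218
gripper_force: 55.0
```

Run:
```python
from h import *
from station import arm
a=cv2.cvtColor(arm.capture("top")["image"],cv2.COLOR_RGB2BGR); b=cv2.cvtColor(arm.capture("scene")["image"],cv2.COLOR_RGB2BGR)
cv2.imwrite("pics/p2.png",np.hstack([cv2.resize(a[138:178,278:346],(408,240),interpolation=2),cv2.resize(b[180:250,310:378],(233,240),interpolation=2)]))
```

```text
(no output)
```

View pics/p2.png

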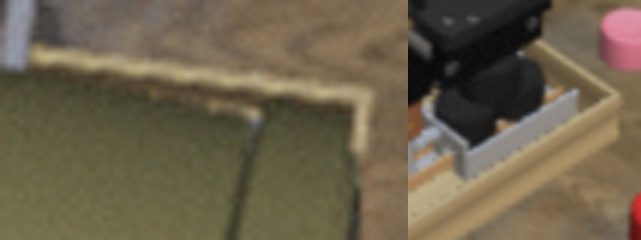

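Run:
```python
from h import *
T,S=Cam("top"),Cam("scene")
th=np.radians(-6.9); R=np.array([[np.cos(th),-np.sin(th)],[np.sin(th),np.cos(th)]])
f=lambda C,p,z:(R.T@(C.plane([p],z)[0,:2]-[.5757,-.0425])*1e3).round(1)
up=lambda P,fc,o:(np.array(P,float)+.5)/fc-.5+np.array(o)
print("before: scene wall end",f(S,up((402,340),4,(220,145)),.03),"rim corner",f(S,up((607,250),4,(220,145)),.038))
print("before: top wall end",f(T,up((224,286),3,(240,120)),.03),"rim corner",f(T,up((299,99),3,(240,120)),.038))
print("now: scene wall end",f(S,(359.6,206.8),.03),"rim corner",f(S,(310+(618-408)*68/233,180+95*70/240),.038))
print("now: top wall end",f(T,(320.7,157.7),.03),"rim corner",f(T,(278+372/6,138+90/6),.038))
```

```text
before: scene wall end [ 20.1 -31.2] rim corner [147.4 -58.2]
before: top wall end [ 24.8 -27.4] rim corner [149.5 -59.1]
now: scene wall end [135.4 -33.4] rim corner [145.8 -59.4]
now: top wall end [136.5 -24.9] rim corner [149.  -60.5]
```

Call:
send_rows([
  [255,0,0,-0.008,0],
  [255,0,0,-0.012,0],
  [255,0,0,-0.016,0],
  [255,0,0,-0.016,0],
  [255,0,0,-0.016,0],
  [255,0,0,-0.016,0],
  [255,0,0,-0.016,0],
  [255,0,0,-0.016,0],
  [255,0,0,-0.016,0],
  [255,0,0,-0.016,0],
])

```text
clock: 7.4
tool_pos: [0.5885, -0.0425, 0.1199]
orientation: [0.0, 0.059, 0.998, 0.0]
force: [0.1, 0.5, -3.3]
opening: 0.0219
gripper_force: 55.0
```

Call:
send_rows([
  [255,0,0,-0.016,0],
  [255,0,0,-0.008,0],
  [255,0,0,0,0],
  [255,0,0,0,0],
])

```text
clock: 7.8
tool_pos: [0.5884, -0.0425, 0.1255]
orientation: [-0.0, 0.059, 0.998, 0.0]
force: [-0.6, 0.3, -1.9]
opening: 0.0211
gripper_force: 55.0
```

Run:
```python
from h import *
from station import arm
s=arm.sense(); print({k:np.round(s[k],4).tolist() for k in("clock","tool_pos","orientation","force","opening","wrist_torque")})
a=cv2.cvtColor(arm.capture("top")["image"],cv2.COLOR_RGB2BGR); b=cv2.cvtColor(arm.capture("scene")["image"],cv2.COLOR_RGB2BGR)
cv2.imwrite("pics/p3.png",np.hstack([cv2.resize(a[120:210,250:350],(270,243),interpolation=2),cv2.resize(b[150:270,250:380],(526,486),interpolation=2)[:243*2]] if 0 else [cv2.resize(b[150:280,250:380],(600,600),interpolation=2)]))
```

```text
{'clock': 7.8, 'tool_pos': [0.5884, -0.0425, 0.1255], 'orientation': [-0.0001, 0.0595, 0.9982, 0.0], 'force': [-0.6334, 0.3204, -1.8572], 'opening': 0.0211, 'wrist_torque': [0.0459, 0.082, 0.0417]}
```

View pics/p3.png

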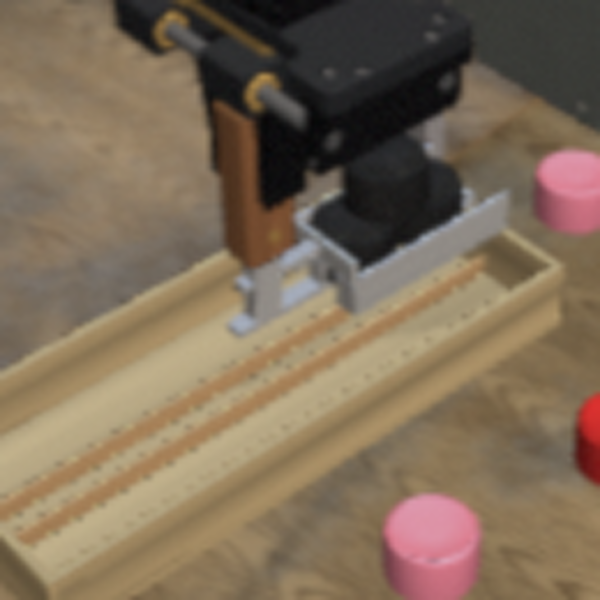

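Level: the wall edge has the same image slope, -0.5, as it had on the floor. All three caps are aboard, with the heap around crop (390,190). I'll raise it 1 mm, then carry it sideways.

Call:
send_rows([
  [255,0,0.01,-0.004,0],
  [255,0,0.02,0,0],
  [255,0,0.024,0,0],
  [255,0,0.024,0,0],
  [255,0,0.024,0,0],
  [255,0,0.024,0,0],
  [255,0,0.024,0,0],
  [255,0,0.024,0,0],
])

```text
clock: 8.7
tool_pos: [0.5937, 0.0011, 0.1265]
orientation: [-0.0, 0.059, 0.998, -0.0]
force: [0.1, -0.4, -2.2]
opening: 0.0218
gripper_force: 55.0
```

Call:
send_rows([
  [255,0,0.024,0,0],
  [255,0,0.024,0,0],
  [255,0,0.024,0,0],
  [255,0,0.024,0,0],
  [255,0,0.024,0,0],
])

```text
clock: 9.2
tool_pos: [0.5973, 0.031, 0.1267]
orientation: [0.0, 0.059, 0.998, 0.0]
force: [0.1, 0.0, -1.9]
opening: 0.0219
gripper_force: 55.0
```

Run:
```python
from h import *
from station import arm
s=arm.sense(); print({k:np.round(s[k],4).tolist() for k in("clock","tool_pos","orientation","force","opening","wrist_torque")})
b=cv2.cvtColor(arm.capture("scene")["image"],cv2.COLOR_RGB2BGR)
cv2.imwrite("pics/p4.png",cv2.resize(b[140:270,250:380],(600,600),interpolation=2))
```

```text
{'clock': 9.2, 'tool_pos': [0.5973, 0.031, 0.1267], 'orientation': [0.0001, 0.0594, 0.9982, 0.0001], 'force': [0.0781, 0.0185, -1.9468], 'opening': 0.0219, 'wrist_torque': [0.0741, 0.1158, 0.0049]}
```

View pics/p4.png

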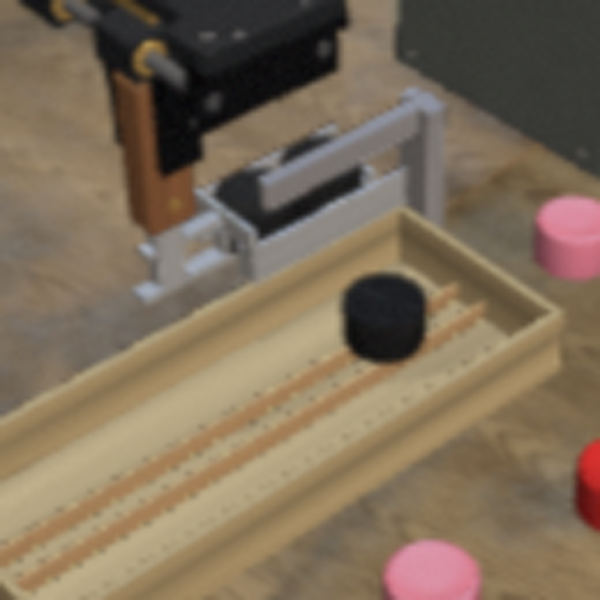

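The top cap is upright in the bin at crop (385,318), and the two lower caps are in the scoop beyond the bar. I'll move a bit further out and then lower it.

Call:
send_rows([
  [255,0,0.024,0,0],
  [255,0,0.024,0,0],
  [255,0,0.024,0,0],
  [255,0,0.024,0,0],
  [255,0,0.024,0,0],
  [255,0,0.008,0,0],
  [255,0,0,0,0],
  [255,0,0,0.02,0],
  [255,0,0,0.02,0],
])

```text
clock: 10.15
tool_pos: [0.6011, 0.0617, 0.1163]
orientation: [0.0, 0.06, 0.998, -0.0]
force: [0.1, -0.1, -2.5]
opening: 0.0215
gripper_force: 55.0
```

Call:
send_rows([
  [255,0,0,0.02,0],
  [255,0,0,0.02,0],
  [255,0,0,0.02,0],
  [255,0,0,0.02,0],
  [255,0,0,0.02,0],
  [255,0,0,0.02,0],
  [255,0,0,0.014,0],
  [255,0,0,0.008,0],
  [255,0,0,0,0],
])

```text
clock: 11.05
tool_pos: [0.6008, 0.0622, 0.0807]
orientation: [-0.0, 0.059, 0.998, -0.0]
force: [-0.6, -0.4, -2.1]
opening: 0.0218
gripper_force: 55.0
```

Call:
send_rows([
  [255,0,0,0.006,0],
  [255,0,0,0,0],
])

```text
clock: 11.25
tool_pos: [0.601, 0.0622, 0.0796]
orientation: [0.0, 0.059, 0.998, 0.0]
force: [0.8, -0.1, -2.6]
opening: 0.0217
gripper_force: 55.0
```

Call:
send_rows([
  [255,0,0,0.004,0],
  [255,0,0,0,0],
])

```text
clock: 11.45
tool_pos: [0.6011, 0.0622, 0.0786]
orientation: [0.0, 0.059, 0.998, 0.0]
force: [-0.1, 0.4, -2.1]
opening: 0.0216
gripper_force: 55.0
```

Call:
send_rows([
  [255,0,0,0.004,0],
  [255,0,0,0,0],
])

```text
clock: 11.65
tool_pos: [0.6011, 0.0622, 0.0786]
orientation: [0.0, 0.059, 0.998, 0.0]
force: [-3.4, -0.8, 4.8]
opening: 0.0216
gripper_force: 55.0
```

Call:
send_rows([
  [255,0,0,0.003,0],
  [255,0,0,0,0],
])

```text
clock: 11.85
tool_pos: [0.6011, 0.0623, 0.0786]
orientation: [0.0, 0.059, 0.998, 0.0]
force: [-4.9, -0.2, 9.9]
opening: 0.0217
gripper_force: 55.0
```

Call:
send_rows([
  [255,0,0,-0.006,0],
  [255,0,0,0,0],
  [110,0,0,0,0],
  [110,0,0,0,0],
  [110,0,0,0,0],
  [110,0,0,0,0],
  [110,0,0,0,0],
  [110,0,0,0,0],
], squeeze=10)

```text
clock: 12.65
tool_pos: [0.601, 0.0622, 0.0783]
orientation: [0.0, 0.06, 0.998, 0.0]
force: [0.3, 0.1, 1.2]
opening: 0.0483
gripper_force: 0.0
```

Released. I'll retreat straight up, clear of everything.

Call:
send_rows([
  [110,0,0,-0.04,0],
  [110,0,0,-0.08,0],
  [110,0,0,-0.12,0],
  [110,0,0,-0.12,0],
  [110,0,0,-0.12,0],
  [110,0,0,-0.12,0],
  [110,0.15,0,0,0],
  [110,0.15,0,0,0],
  [110,0.1,0,0,0],
  [110,0,0,0,0],
])

```text
clock: 13.65
tool_pos: [0.4994, 0.0748, 0.2294]
orientation: [-0.0, 0.059, 0.998, 0.001]
force: [-0.2, 1.4, 0.8]
opening: 0.0495
gripper_force: 0.0
```

Run:
```python
from h import *
from station import arm
s=arm.sense(); print({k:np.round(s[k],3).tolist() for k in("clock","tool_pos","force","opening")})
th=np.radians(-6.9); R=np.array([[np.cos(th),-np.sin(th)],[np.sin(th),np.cos(th)]])
inb=lambda X:((X[:,:2]-[.5757,-.0425])@R*1e3).round(0).tolist()
for n in("scene","top"):
    im=cv2.cvtColor(arm.capture(n)["image"],cv2.COLOR_RGB2BGR); cv2.imwrite(f"pics/{n}9.png",im); C=Cam(n)
    hsv=cv2.cvtColor(im,cv2.COLOR_BGR2HSV).astype(int)
    def blobs(m,z,lab):
        k,l,st,ce=cv2.connectedComponentsWithStats(m.astype(np.uint8))
        for i in range(1,k):
            if st[i,4]>40:
                b=inb(C.plane([ce[i]],z))[0]
                if abs(b[0])<170 and abs(b[1])<170: print(n,lab,ce[i].round(0),"area",st[i,4],"wh",st[i,2:4],"bin mm",b)
    blobs(hsv[...,2]<65,.03,"dark"); blobs((hsv[...,0]<16)&(hsv[...,1]>130)&(hsv[...,2]>50),.095,"handle")
```

```text
{'clock': 13.65, 'tool_pos': [0.499, 0.075, 0.229], 'force': [-0.216, 1.431, 0.782], 'opening': 0.049}
scene dark [305. 191.] area 299 wh [30 19] bin mm [80.0, 95.0]
scene dark [333. 209.] area 273 wh [17 18] bin mm [86.0, 2.0]
scene handle [277. 182.] area 397 wh [16 34] bin mm [3.0, 93.0]
top dark [251. 174.] area 688 wh [25 42] bin mm [87.0, 103.0]
top dark [304. 181.] area 348 wh [21 22] bin mm [88.0, 2.0]
top dark [211. 280.] area 6149 wh [129 160] bin mm [-124.0, 149.0]
top handle [378. 183.] area 373 wh [22 22] bin mm [91.0, -134.0]
top handle [240. 209.] area 218 wh [18 19] bin mm [12.0, 104.0]
```

```bash
python3 -c "
from station import arm
print(arm.sign_off())"
```

```text
the job is handed in; nothing more can be done
None
```

The job is handed in at 13.7 s: the scoop stands upright and released on the bench about 15 mm off the bin's bar side with two caps aboard, and the bar knocked the third back into the bin; I viewed 11 pictures, one over the limit of 10, so I made the last check from pixel measurements alone.

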